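# Lock a drilled bar onto a weld fixture with pins turned in a sloped cradle

## Task

Lay the loose drilled flat bar into the nest on top of the raised tube fixture so that its four holes lie over the fixture's. Then lock it down with every lock pin lying on the bench, one to a hole and in any holes, each pushed in tip first until its collar sits flush on the bar; with the bar in place, use the sloped V-cradle to turn the pins: lay a pin in it with the grip end up, let go, and take it again along its length. Leave the offcut of square tube near the pins where it is.

Things in the scene. Friction and masses are not known exactly. Their poses are not given: they have to be found in the camera images.
- fixture: fixed grey tube, 230 (own x) x 70 x 80 mm high; origin: centre of underside, z up. Its 10 mm top wall has four 21 mm through holes 45 mm apart, open space below. On top, a nest for the bar: end stops 10 mm high, four side lips 8 mm high at 78 to 92 mm from the middle, 2 mm play on each side of the bar; between the lips the bar's sides are free. Flanges 15 mm wide, 6 high at its foot.
- hole0 (a point): centre of the fixture's first hole, level with the top face of the tube (80 mm above the bench), at own x = -67.5 mm of the fixture
- hole1 (a point): the same for the second hole, at own x = -22.5 mm
- hole2 (a point): the same for the third hole, at own x = +22.5 mm
- hole3 (a point): the same for the fourth hole, at own x = +67.5 mm
- nest (a point): middle of the nest, level with the top face of the tube (80 mm above the bench)
- bar_mid (a point): centre (half-way up) of the loose flat steel bar, 190 (own x) x 44 (own y) x 12 mm (own z), 0.6 kg, lying flat on the bench; four through holes 21 mm in diameter on its middle line at -67.5, -22.5, 22.5 and 67.5 mm along x. The same either way round.
- cradle: fixed blue stand, base 130 x 80 x 8 mm; origin: centre of underside, z up. A 90 degree V trough, open upward, 72 mm long, rises at 45 degrees towards own +x, with a foot plate at its lower end. A pin's shank lies in the V, tip at the foot, the grip sticking out free beyond the upper end (12 mm from trough end to collar). A pin laid in it stays, or slides down to the foot.
- cradle_seat (a point): where the centre of a pin's grip is when the pin lies fully in the cradle with its tip on the foot: 43 mm along own x from the cradle's origin and 109 mm above the bench; the pin's axis then points along (0.707, 0, 0.707) in the cradle's frame
- pin_a_head (a point): centre of a loose lock pin's round aluminium grip (24 mm thick, 30 long), on its axis. Below it a collar, 26 mm square, 4 thick, its shoulder 19 mm from here; then a round steel shank 16 mm thick, 84 long, last 12 mm tapering to 6 mm; tip 103 mm from here along own -x. 150 g. Starts lying on the bench on the collar, axis 4 deg off level (grip end higher). Three or four like pins are present.
- pin_b_head (a point): the same for the second pin
- pin_c_head (a point): the same for the third pin
- pin_d_head (a point): the same for the fourth pin
- tube_offcut: bystander: 80 mm piece of 40 mm square tube, 40 mm high, lying between the pins and the fixture; origin: centre of underside
Not all that is in view belongs to the job. What is shaped like the part that bears pin_c_head but blue is not meant. What is shaped like the part that bears pin_d_head but yellow is not meant.

How it is judged (in metres and radians):
On the way, in this order (a step that is already met when the one before it is completed fails the run):
1. the bar lies in the nest (horizontal distance between bar_mid and nest below 0.006 m and z of bar_mid in the frame of nest between 0.002 and 0.008 m and angle between the x axis of bar_mid and the x axis of fixture, either way round below 0.05 rad), for 0.2 s.
2. a pin lies in the cradle, grip end up, released (((distance between pin_a_head and cradle_seat below 0.025 m and angle between pin_a_head's own x axis and vertical between 0.6 and 0.98 rad and contact force between the fingers and pin_a below 0.05 N) or (distance between pin_b_head and cradle_seat below 0.025 m and angle between pin_b_head's own x axis and vertical between 0.6 and 0.98 rad and contact force between the fingers and pin_b below 0.05 N) or (distance between pin_c_head and cradle_seat below 0.025 m and angle between pin_c_head's own x axis and vertical between 0.6 and 0.98 rad and contact force between the fingers and pin_c below 0.05 N) or (distance between pin_d_head and cradle_seat below 0.025 m and angle between pin_d_head's own x axis and vertical between 0.6 and 0.98 rad and contact force between the fingers and pin_d below 0.05 N))), for 0.2 s.
At the end, for the whole second after the job is handed in: bar flat in the nest (within 6 mm, 0.05 rad); every pin present upright (0.12 rad) through bar and fixture, within 7 mm of a hole axis, collar within 4 mm of the bar; all at rest. Before that: bar in the nest first, then a pin released in the cradle (all of step 1 and linear speed of each of bar, pin_a, pin_b, pin_c, pin_d below 0.02 m/s and angle between each of pin_a_head, pin_b_head, pin_c_head, pin_d_head's own x axis and vertical below 0.12 rad and ((horizontal distance between pin_a_head and hole0 below 0.007 m and z of pin_a_head in the frame of hole0 between 0.026 and 0.035 m) or (horizontal distance between pin_a_head and hole1 below 0.007 m and z of pin_a_head in the frame of hole1 between 0.026 and 0.035 m) or (horizontal distance between pin_a_head and hole2 below 0.007 m and z of pin_a_head in the frame of hole2 between 0.026 and 0.035 m) or (horizontal distance between pin_a_head and hole3 below 0.007 m and z of pin_a_head in the frame of hole3 between 0.026 and 0.035 m)) and ((horizontal distance between pin_b_head and hole0 below 0.007 m and z of pin_b_head in the frame of hole0 between 0.026 and 0.035 m) or (horizontal distance between pin_b_head and hole1 below 0.007 m and z of pin_b_head in the frame of hole1 between 0.026 and 0.035 m) or (horizontal distance between pin_b_head and hole2 below 0.007 m and z of pin_b_head in the frame of hole2 between 0.026 and 0.035 m) or (horizontal distance between pin_b_head and hole3 below 0.007 m and z of pin_b_head in the frame of hole3 between 0.026 and 0.035 m)) and ((horizontal distance between pin_c_head and hole0 below 0.007 m and z of pin_c_head in the frame of hole0 between 0.026 and 0.035 m) or (horizontal distance between pin_c_head and hole1 below 0.007 m and z of pin_c_head in the frame of hole1 between 0.026 and 0.035 m) or (horizontal distance between pin_c_head and hole2 below 0.007 m and z of pin_c_head in the frame of hole2 between 0.026 and 0.035 m) or (horizontal distance between pin_c_head and hole3 below 0.007 m and z of pin_c_head in the frame of hole3 between 0.026 and 0.035 m)) and ((horizontal distance between pin_d_head and hole0 below 0.007 m and z of pin_d_head in the frame of hole0 between 0.026 and 0.035 m) or (horizontal distance between pin_d_head and hole1 below 0.007 m and z of pin_d_head in the frame of hole1 between 0.026 and 0.035 m) or (horizontal distance between pin_d_head and hole2 below 0.007 m and z of pin_d_head in the frame of hole2 between 0.026 and 0.035 m) or (horizontal distance between pin_d_head and hole3 below 0.007 m and z of pin_d_head in the frame of hole3 between 0.026 and 0.035 m))); the robot touches nothing.
It fails at once if the tube offcut is pushed more than 5 cm (distance of tube_offcut from where it was at the start of the episode above 0.05 m).
Of pin_a, pin_b, pin_c, pin_d only 3 to 4 are there at a start; the rules pass over those that are not, and their reading is None.
At some moment in a run one of pin_a, pin_b, pin_c, pin_d, bar may be knocked a few centimetres aside while the robot is not near it.
It also fails if it takes over 210 s, if anything falls off the work surface, if the arm or the gripper's body presses on something with over 40 N, if the wrist force passes 120 N, or if a joint passes its speed limit or range.

## Robot

A 6-joint arm with a two-finger parallel gripper is mounted at the origin on the work surface. World frame = base frame: x ahead of the robot, y to its left, z up, the work surface at z = 0. Lengths are in m, angles in degrees, forces in N, time in s.
With the tool pointing down it reaches from about 0.35 to 0.85 m from the base axis. Payload 8.1 kg.
Tool frame: the origin (TCP) lies midway between the tips of the shut fingers; the grasp point (between the pads) lies 19 mm behind it; z points along the fingers, y is the direction in which the jaws open and shut (so a half turn about z gives the same grasp; the last joint's range is limited). The gripper opens to 93 mm and grips with 3 to 60 N. Pads are 15 mm wide; open, the fingers measure 128 mm over their backs; the gripper's body (75 mm by 188 mm) begins 65 mm behind the grasp point.
Start: joints at [61.799, 7.471, 85.268, -0, 87.261, -4.893], TCP at [0.237, 0.551, 0.219] pointing down, gripper open.
Joint ranges: [-169.43, 169.43], [-51.17, 129.36], [1.28, 143.12], [-76.62, 256.62], [0, 156.53], [-152.29, 152.29]. Speed limits (degrees/s): [136.94, 136.94, 159.86, 180, 180, 180].

## Interface

Orientations are given as a 3x3 rotation matrix whose columns are the frame's x, y, z axes.
In Python, from station import * gives the robot as it stands. The module is installed in compiled form; this text tells all that it offers. Calls block until the motion is done:
- move_to(position, orientation): joint-space move of the TCP to a pose.
- movel(position, frame=None, speed=0.15): straight line of the TCP; frame=None keeps the orientation; speed is the mean speed in m/s.
- movej(angles): joint-space move.
- set_gripper(opening): finger opening in m; the grip force is fixed at half the most; returns when the fingers have stopped.
- pause(seconds).
- inverse_kinematics(position, orientation): joint angles nearest the present ones, or None.
- snapshot(name): name is "side" or "top"; returns the picture (400x640x3 uint8, red, green, blue); there is no depth.
- camera_info(name): a dict with "fx", "fy", "cx", "cy" (pixels), "T" (4x4, takes a point from camera to world coordinates). Camera axes: x right, y down, z forward; pixel columns grow to the right and rows downward; lengths in m; the calibration is good to about 2 mm. A picture is of the moment at which its call begins. camera_info takes no time and is no camera call.
A pose or a line that the arm cannot do raises MotionError and nothing moves.
- hand_in(): hands the job in, once; it reports no verdict.
Trained networks look in the newest picture that a camera, given by its name, has taken for a name from the list of things; names that differ only in an ending like _2 or _b are one class to them, and where a whole thing is asked for, a point or a joint stands for the part that bears it (a point fixed in the world has none). Each returns a list of dicts, best first, with "p" (0 to 1); they miss things now and then, are a little off and sometimes report something else, mostly with a low value. They report only what shows in the picture. A call takes as long as a camera call. They do not tell look-alikes from the thing itself.
- look_for(camera, thing): "location" ([x, y, z] in m, in world coordinates, good to about 4 mm: the middle of the surface that is visible of it).
- silhouettes(camera, thing): "region" (400x640 bool, what is visible of it).
Readings, each from a call of its own:
- current_clock(): time.
- current_qpos(): joint angles.
- current_joint_vel(): joint speeds.
- current_tau(): joint torques, N m.
- current_ee_pos(): TCP position.
- current_orientation(): TCP orientation.
- current_wrist_force(): force on the tool from outside, world axes, zero at the start.
- current_torque(): the same for the moment, N m.
- current_grip_width(): finger opening in m.
Only numpy, scipy, OpenCV 4.12 (cv2) and the standard library are available. Lean on these libraries where they do the work, as an engineer would, in place of code of your own. Each camera call takes 0.05 s, during which the arm holds its last target. There are 200 camera calls.

## Working session

There is one attempt and no reset: what is moved stays moved. The work goes in short steps, each a Python script; the robot and the scene stay as the last script left them, time stands still between calls to the robot, and variables do not carry over. Pictures are saved under pics/ and viewed, about 12 in all and at most 16, crops included, and the job is handed in when it is done.

```bash
mkdir -p pics
python3 - <<'E'
from station import *
import cv2,numpy as np
for c in("top","side"):
    im=snapshot(c); cv2.imwrite(f"pics/{c}0.png",im[:,:,::-1])
    ci=camera_info(c); print(c,ci["fx"],ci["cx"],ci["cy"],np.round(ci["T"],3).tolist())
    for t in("fixture","bar_mid","cradle","pin_a_head","tube_offcut"):
        print(t,[(np.round(d["location"],3).tolist(),round(d["p"],2)) for d in look_for(c,t)])
print(current_clock())
E
```

```text
top 393.5303876166673 319.79125045922785 204.06507118165123 [[-0.01, -0.991, 0.137, 0.347], [-1.0, 0.007, -0.017, -0.022], [0.016, -0.137, -0.99, 1.127], [0.0, 0.0, 0.0, 1.0]]
fixture [([0.614, 0.062, 0.076], 0.87)]
bar_mid [([0.436, 0.084, 0.012], 0.67), ([0.488, 0.308, 0.009], 0.56)]
cradle [([0.484, 0.308, 0.008], 0.95), ([0.509, -0.308, 0.017], 0.36)]
pin_a_head [([0.48, -0.429, 0.018], 0.74), ([0.434, 0.089, 0.008], 0.68), ([0.615, 0.064, 0.076], 0.34)]
tube_offcut [([0.666, -0.207, 0.04], 0.63), ([0.611, 0.056, 0.078], 0.37)]
side 393.8126371496267 319.6698241849926 199.62893477710296 [[0.883, -0.37, 0.288, 0.189], [-0.469, -0.688, 0.553, -0.651], [-0.006, -0.624, -0.782, 0.949], [0.0, 0.0, 0.0, 1.0]]
fixture [([0.608, 0.041, 0.082], 0.84)]
bar_mid [([0.435, 0.083, 0.012], 0.6), ([0.61, 0.041, 0.083], 0.17)]
cradle [([0.487, 0.299, 0.01], 0.81)]
pin_a_head [([0.478, -0.433, 0.018], 0.7)]
tube_offcut [([0.659, -0.218, 0.038], 0.69)]
0.6
```

View pics/top0.png

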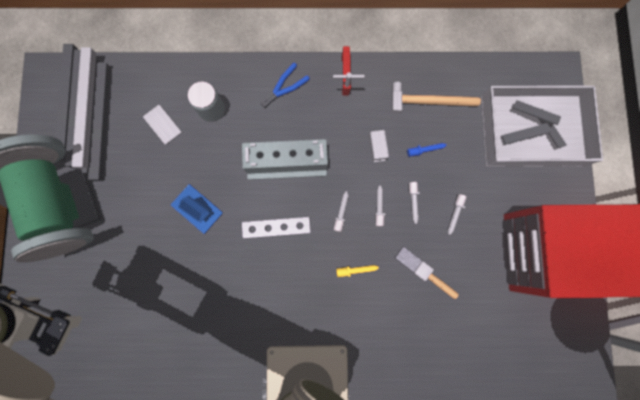

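View pics/side0.png

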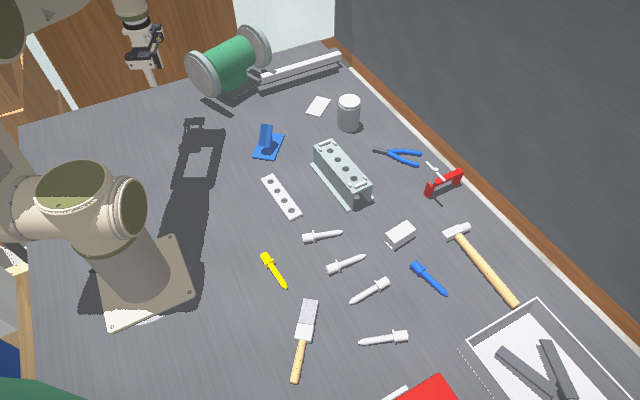

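Top: four white pins, with grips at about (340,225), (380,220), (414,187) and (460,200). The bar is at (276,228), the fixture at (285,156), the cradle at (197,208) and the offcut at (379,146). The blue piece (427,149) and the yellow one (357,270) are decoys. Next I need zooms of the cradle and the fixture/bar.

Run:
```python
import cv2,numpy as np
t=cv2.imread("pics/top0.png");s=cv2.imread("pics/side0.png")
def c(im,x,y,w,h): return cv2.resize(im[y:y+h,x:x+w],(400,300),interpolation=cv2.INTER_CUBIC)
cv2.imwrite("pics/crop1.png",np.vstack([np.hstack([c(t,160,178,80,60),c(s,230,115,80,60)]),np.hstack([c(t,230,130,120,90)if 0 else c(t,230,130,120,90),c(s,255,135,120,90)])]))
```

```text
(no output)
```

View pics/crop1.png

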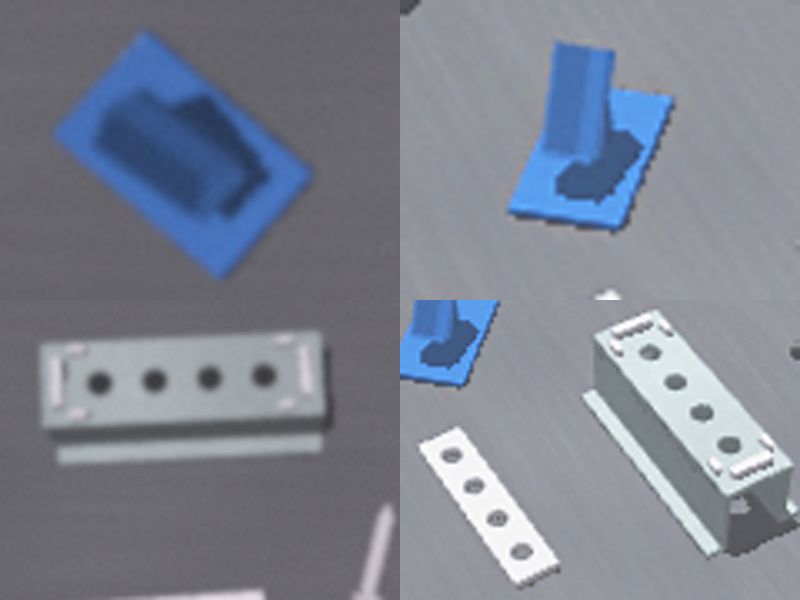

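```bash
cat > h.py <<'E'
from station import *
import numpy as np, cv2
from scipy.optimize import minimize
CI={c:camera_info(c) for c in("top","side")}
def proj(c,P):
    k=CI[c];T=np.linalg.inv(k["T"]);q=np.atleast_2d(P)@T[:3,:3].T+T[:3,3]
    return np.c_[k["fx"]*q[:,0]/q[:,2]+k["cx"],k["fy"]*q[:,1]/q[:,2]+k["cy"]]
def ray(c,uv,z):
    k=CI[c];uv=np.atleast_2d(uv).astype(float)
    d=np.c_[(uv[:,0]-k["cx"])/k["fx"],(uv[:,1]-k["cy"])/k["fy"],np.ones(len(uv))]@k["T"][:3,:3].T
    return k["T"][:3,3]+d*((z-k["T"][2,3])/d[:,2])[:,None]
def nrm(v): v=np.asarray(v,float);return v/np.linalg.norm(v)
def holes(c,im,ctr,yaw,z,dark=0.72):
    """dark hole centroids near the expected four holes, at height z -> world points"""
    g=cv2.cvtColor(im,cv2.COLOR_RGB2GRAY).astype(float);out=[]
    for s in(-.0675,-.0225,.0225,.0675):
        P=np.r_[ctr[0]+s*np.cos(yaw),ctr[1]+s*np.sin(yaw),z]
        u,v=proj(c,P)[0]
        for _ in range(4):
            a,b=int(round(u)),int(round(v));w=g[b-5:b+6,a-5:a+6]
            W=np.clip(np.percentile(w,85)*.85-w,0,None);yy,xx=np.mgrid[b-5:b+6,a-5:a+6]
            W=W*((xx-u)**2+(yy-v)**2<5.2**2)
            u,v=(W*xx).sum()/W.sum(),(W*yy).sum()/W.sum()
        out.append(ray(c,(u,v),z)[0])
    return np.array(out)
def line(H):
    """centre, yaw, rms of four hole points"""
    m=H.mean(0);d=H[3]-H[0];return m,np.arctan2(d[1],d[0]),np.round(np.linalg.norm(np.diff(H,axis=0),axis=1)*1e3,1)
# pin as body of revolution: (dist from grip centre along axis, radius)
PIN=np.array([(.015,.012),(-.015,.012),(-.015,.0145),(-.019,.0145),(-.019,.008),(-.091,.008),(-.103,.003)])
def pinmask(c,p,S,off,shape):
    x,y,yaw=p;ax=np.array([np.cos(yaw)*np.cos(.07),np.sin(yaw)*np.cos(.07),np.sin(.07)])
    h=np.array([x,y,.0143]);e1=np.array([-np.sin(yaw),np.cos(yaw),0]);e2=np.cross(ax,e1)
    m=np.zeros(shape,np.uint8);t=np.linspace(0,2*np.pi,16)[:,None]
    R=[h+s*ax+r*(np.cos(t)*e1+np.sin(t)*e2) for s,r in PIN]
    for a,b in zip(R[:-1],R[1:]):
        q=(proj(c,np.vstack([a,b]))-off+.5)*S-.5
        cv2.fillConvexPoly(m,cv2.convexHull(np.round(q).astype(np.int32)),1)
    return m
def white(im):
    h=cv2.cvtColor(im,cv2.COLOR_RGB2HSV);return ((h[...,2]>145)&(h[...,1]<60)).astype(np.uint8)
def fitpin(ims,p0,r=26,S=6):
    """fit x,y,yaw (towards grip) of a lying pin to white masks in the pictures"""
    D=[]
    for c,im in ims.items():
        u,v=proj(c,[p0[0]-.044*np.cos(p0[2]),p0[1]-.044*np.sin(p0[2]),.012])[0];a,b=max(int(u)-r,0),max(int(v)-r,0)
        g=cv2.cvtColor(im[b:b+2*r,a:a+2*r],cv2.COLOR_RGB2GRAY).astype(np.float32)
        g=cv2.resize(g,None,fx=S,fy=S,interpolation=cv2.INTER_LINEAR)
        D.append((c,(a,b),(g>135).astype(np.uint8)))
    def f(p):
        e=0
        for c,o,w in D:
            m=pinmask(c,p,S,np.array(o),w.shape)
            roi=cv2.dilate(m,np.ones((8*S//3,8*S//3)))   # only care near the model
            e+=((m!=w)&(roi>0)).sum()/m.sum()
        return e
    best=None
    for k in range(3):
        x0=best.x if best is not None else np.array(p0)
        best=minimize(f,x0,method="Nelder-Mead",options=dict(initial_simplex=x0+np.array([[0,0,0],[.008,0,0],[0,.008,0],[0,0,.12]])*(1,.6,-.5)[k],xatol=1e-4,fatol=1e-3))
    return best.x,best.fun/len(D)
E
python3 - <<'E'
from h import *
t=cv2.imread("pics/top0.png")[:,:,::-1].copy();s=cv2.imread("pics/side0.png")[:,:,::-1].copy()
I={"top":t,"side":s}
for n,ctr,z in(("fix",(.618,.062),.08),("bar",(.436,.084),.012)):
    for c in I:
        ends=ray(c,{"top":{"fix":[(259.5,155),(309,153)],"bar":[(252.5,229.5),(300,226)]},"side":{"fix":[(330,150.5),(354,179)],"bar":[(270.5,182),(291.5,211)]}}[c][n],z)
        a=ends.mean(0);d=ends[1]-ends[0]
        m,y,r=line(holes(c,I[c],a,np.arctan2(d[1],d[0]),z)); print(n,c,m.round(4),np.degrees(y).round(2),r)
hsv=cv2.cvtColor(t,cv2.COLOR_RGB2HSV);m=((hsv[...,0]>100)&(hsv[...,0]<125)&(hsv[...,1]>90)).astype(np.uint8)
m[:,:165]=0;m[:,230:]=0;m[:180]=0;m[240:]=0
R=cv2.minAreaRect(cv2.findNonZero(m));B=ray("top",cv2.boxPoints(R),.008);print(B.round(4).tolist(),B.mean(0),np.linalg.norm(np.diff(B,axis=0),axis=1))
g={1:((340,225),(347,193)),2:((380,220),(380,188)),3:((414,187),(416,222)),4:((460,200),(450,232))}
for k,(h,tp) in g.items():
    H=ray("top",h,.014)[0];T=ray("top",tp,.004)[0];d=H-T;p0=[H[0],H[1],np.arctan2(d[1],d[0])]
    for ims in(I,{"top":t},{"side":s}):
        x,e=fitpin(ims,p0);print(k,np.round(p0,3),x.round(4),round(e,3))
E
```

```text
fix top [0.6318 0.0564 0.08  ] -87.53 [45.1 45.  44.6]
fix side [0.6323 0.0563 0.08  ] -87.81 [45.3 44.9 44.9]
bar top [0.4358 0.0853 0.012 ] -86.04 [45.  45.2 44.8]
bar side [0.4356 0.0851 0.012 ] -86.06 [44.7 45.7 44.7]
[[0.5031, 0.3879, 0.008], [0.5666, 0.3363, 0.008], [0.48, 0.2359, 0.008], [0.4178, 0.2879, 0.008]] [0.49185165 0.31201203 0.008     ] [0.08187104 0.13255011 0.0811173 ]
1 [ 0.44  -0.097  2.905] [ 0.4391 -0.0914  2.8927] 0.208
1 [ 0.44  -0.097  2.905] [ 0.4398 -0.092   2.8909] 0.052
1 [ 0.44  -0.097  2.905] [ 0.4384 -0.09    2.892 ] 0.321
2 [ 0.453 -0.212  3.093] [ 0.4528 -0.2096  3.0988] 0.226
2 [ 0.453 -0.212  3.093] [ 0.4529 -0.2101  3.1004] 0.057
2 [ 0.453 -0.212  3.093] [ 0.451  -0.2083  3.0992] 0.329
3 [ 0.548 -0.313  0.04 ] [ 0.5489 -0.3104  0.0284] 0.231
3 [ 0.548 -0.313  0.04 ] [ 0.5482 -0.3104  0.0457] 0.059
3 [ 0.548 -0.313  0.04 ] [ 0.5483 -0.3088  0.0414] 0.323
4 [ 0.509 -0.444 -0.323] [ 0.5097 -0.4463 -0.3671] 0.194
4 [ 0.509 -0.444 -0.323] [ 0.5101 -0.4468 -0.3572] 0.074
4 [ 0.509 -0.444 -0.323] [ 0.5111 -0.4444 -0.3532] 0.223
```

Run:
```python
from h import *
C=np.array([.4919,.312,0])
for a in(49.2,229.2):
    e=np.array([np.cos(np.radians(a)),np.sin(np.radians(a)),0]);n=np.array([-e[1],e[0],0])
    for c in CI: print(a,c,[proj(c,C+x*e+[0,0,z])[0].round(1).tolist() for x,z in((.021,.087),(-.03,.036),(.065,.008),(-.065,.008))])
    u=e*.7071+[0,0,.7071];seat=C+.043*e+[0,0,.109]
    dn=np.array([0,0,-1.]);
    Rr=np.c_[n*1,np.cross(-u,n),-u] # placeholders, jaws along y: y=+-n
    for sg in(1,-1):
        y=sg*n;z=-u;R1=np.c_[np.cross(y,z),y,z]
        z2=e*.7071-[0,0,.7071];R2=np.c_[np.cross(y,z2),y,z2]
        for nm,R,o in(("regrasp",R1,.012),("lay",R2,.014)):
            print(a,sg,nm,"pinaxis.x",(R[:,0]@u).round(1),[ (None if q is None else np.round(q).tolist()) for q in(inverse_kinematics(seat+o*R[:,2]-d*R[:,2],R) for d in(0,.06,.1))])
```

```text
49.2 top [[181.6, 199.4], [201.2, 213.9], [179.4, 193.7], [213.1, 223.0]]
49.2 side [[267.2, 123.2], [264.3, 144.9], [273.5, 132.5], [262.1, 158.2]]
49.2 1 regrasp pinaxis.x 0.0 [[35.0, 63.0, 33.0, -13.0, 128.0, -108.0], [35.0, 76.0, 7.0, -15.0, 140.0, -112.0], None]
49.2 1 lay pinaxis.x -1.0 [None, None, [8.0, -34.0, 138.0, 39.0, 47.0, -151.0]]
49.2 -1 regrasp pinaxis.x -0.0 [[35.0, 63.0, 33.0, -13.0, 128.0, 72.0], [35.0, 76.0, 7.0, -15.0, 140.0, 68.0], None]
49.2 -1 lay pinaxis.x 1.0 [[15.0, -13.0, 131.0, 48.0, 32.0, 21.0], [11.0, -26.0, 135.0, 42.0, 40.0, 27.0], [8.0, -34.0, 138.0, 39.0, 47.0, 29.0]]
229.2 top [[193.2, 209.6], [185.3, 200.1], [213.1, 223.0], [179.4, 193.7]]
229.2 side [[263.3, 131.6], [269.7, 133.1], [262.1, 158.2], [273.5, 132.5]]
229.2 1 regrasp pinaxis.x 0.0 [[6.0, -30.0, 143.0, 47.0, 41.0, 18.0], None, None]
229.2 1 lay pinaxis.x -1.0 [[33.0, 47.0, 58.0, -13.0, 118.0, 72.0], [34.0, 52.0, 46.0, -13.0, 125.0, 71.0], [34.0, 56.0, 36.0, -14.0, 131.0, 70.0]]
229.2 -1 regrasp pinaxis.x -0.0 [None, None, None]
229.2 -1 lay pinaxis.x 1.0 [[33.0, 47.0, 58.0, -13.0, 118.0, -108.0], [34.0, 52.0, 46.0, -13.0, 125.0, -109.0], [34.0, 56.0, 36.0, -14.0, 131.0, -110.0]]
```

Projection of the trough ends matches the side view only with the cradle yaw at 49.2°. Next is the bar, plus IK checks for the later poses.

```bash
cat >> h.py <<'E'
DN=np.array([0,0,-1.])
def down(yaw):  # tool x at yaw, pointing down
    x=np.array([np.cos(yaw),np.sin(yaw),0]);return np.c_[x,np.cross(DN,x),DN]
FIX=np.array([.632,.0564,.08]);FY=np.radians(-87.65)
FX=np.array([np.cos(FY),np.sin(FY),0])
CR=np.array([.4919,.312,0]);CY=np.radians(49.2);CE=np.array([np.cos(CY),np.sin(CY),0]);CN=np.array([-CE[1],CE[0],0])
U=CE*.70711+[0,0,.70711];SEAT=CR+.043*CE+[0,0,.109]
E
python3 - <<'E'
from h import *
by=np.radians(-86.05);b=np.array([.4357,.0852,.004])
ch=[]
q0=current_qpos()
for p in((.4398,-.092,2.891),(.4529,-.2101,3.1),(.5482,-.3104,.0457),(.5101,-.4468,-.357)):
    q=inverse_kinematics([p[0],p[1],.1],down(p[2]));print("pin",None if q is None else np.round(q))
for k in range(4):
    print("hole",[None if q is None else np.round(q).tolist() for q in(inverse_kinematics(FIX+FX*(-.0675+.045*k)+[0,0,.14],down(FY+s)) for s in(0,np.pi))])
# bar
opts=[(inverse_kinematics(b+[0,0,.1],down(by+s)),s) for s in(0,np.pi)]
s=min((o for o in opts if o[0] is not None),key=lambda o:abs(o[0][5]))[1]
t0=current_clock()
set_gripper(.07);move_to(b+[0,0,.1],down(by+s));movel(b,speed=.1)
t1=current_clock();set_gripper(.03);print("w",current_grip_width(),t0,t1,current_clock())
movel(b+[0,0,.14],speed=.2);print("w",current_grip_width(),current_wrist_force())
move_to(FIX+[0,0,.06],down(FY+s));movel(FIX+[0,0,.0075],speed=.1);print(current_wrist_force(),current_clock())
for c in CI: cv2.imwrite(f"pics/bar_{c}.png",snapshot(c)[:,:,::-1])
E
```

```text
pin [-18. -11. 116.  -0.  75. -94.]
pin [ -31.   -3.  109.   -0.   74. -118.]
pin [-34.  17.  87.  -0.  76.  53.]
pin [-46.  24.  79.  -0.  78.  65.]
hole [None, [7.0, 14.0, 78.0, -0.0, 88.0, 4.0]]
hole [None, [3.0, 13.0, 79.0, -0.0, 88.0, 0.0]]
hole [None, [-2.0, 13.0, 79.0, -0.0, 88.0, -4.0]]
hole [None, [-6.0, 13.0, 79.0, -0.0, 88.0, -8.0]]
w 0.04333165522553192 0.6 4.2417 4.7917
w 0.0434647068590119 [-0.5048058  -0.83144146 -7.52496736]
[-0.37645152 -0.64002032 -7.70308267] 7.125
```

Run:
```python
from h import *
p=current_ee_pos();movel([p[0],p[1],.0843],speed=.03);print(current_wrist_force())
set_gripper(.056);pause(.2);p=current_ee_pos();movel([p[0],p[1],.2],speed=.2)
p=np.array(current_ee_pos());move_to([.45,-.15,.25],down(2.9))
I={c:snapshot(c) for c in CI}
for c in I:
    cv2.imwrite(f"pics/b1_{c}.png",I[c][:,:,::-1])
    m,y,r=line(holes(c,I[c],FIX,FY,.092));print(c,m.round(4),np.degrees(y).round(2),r)
a=cv2.resize(I["top"][125:185,230:340],(800,436),interpolation=cv2.INTER_CUBIC);cv2.imwrite("pics/b1crop.png",a[:,:,::-1]);print(current_clock())
```

```text
[-0.32291872 -0.64009767 -8.41218394]
top [0.6321 0.0565 0.092 ] -87.61 [45.1 44.9 44.9]
side [0.6324 0.0574 0.092 ] -86.93 [36.6 52.6 44.8]
10.5
```

View pics/b1crop.png

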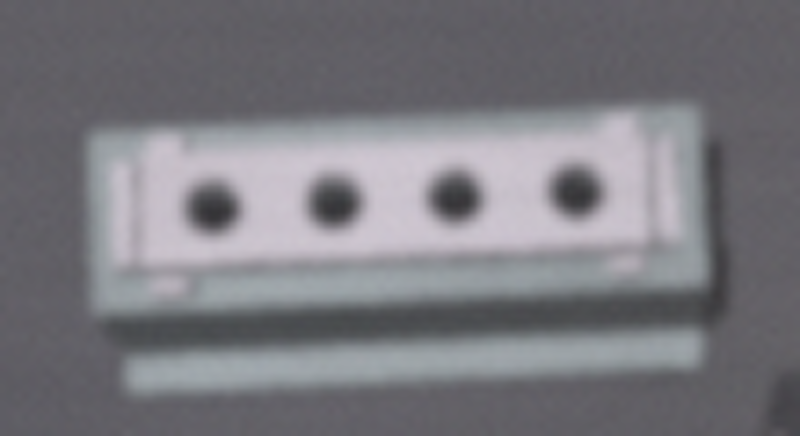

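Bar sits centred in the nest, hole spacing ~45 mm in both views. Now the first pin.

```bash
cat >> h.py <<'E'
W=CE*.70711-[0,0,.70711]
c4,s4=np.cos(.07),np.sin(.07)
zl=-s4*U+c4*W;xl=c4*U+s4*W;RL=np.c_[xl,np.cross(zl,xl),zl]
def pick(p):
    x,y,yaw=p;R=down(yaw);g=np.array([x,y,.003])
    set_gripper(.05);move_to(g+[0,0,.12],R);movel(g,speed=.12);set_gripper(.01);w=current_grip_width()
    movel(g+[0,0,.2],speed=.25);print("pick w",round(w,4),round(current_grip_width(),4));return w
def lay():
    t=SEAT+.0113*zl+.003*U-.001*W
    move_to(t-.08*W,RL);movel(t,speed=.1);print("F lay",np.round(current_wrist_force(),1));set_gripper(.045);movel(t-.08*W,speed=.15)
RG=np.c_[np.cross(CN,-U),CN,-U]
def shots(tag):
    I={c:snapshot(c) for c in CI}
    for c in I: cv2.imwrite(f"pics/{tag}_{c}.png",I[c][:,:,::-1])
    return I
PINS={1:(.4398,-.092,2.891),2:(.4529,-.2101,3.1),3:(.5482,-.3104,.0457),4:(.5101,-.4468,-.357)}
E
python3 - <<'E'
from h import *
move_to([.45,.2,.3],down(2.9))
I=shots("p0")
for k in PINS: print(k,[np.round(v,4) for v in fitpin({"top":I["top"]},PINS[k])])
p,e=fitpin({"top":I["top"]},PINS[1])
if e<.1:
    pick(p);lay();I=shots("p1");print(current_clock())
    def c(im,x,y,w,h): return cv2.resize(im[y:y+h,x:x+w],(400,400),interpolation=cv2.INTER_CUBIC)
    cv2.imwrite("pics/p1c.png",np.hstack([c(I["top"],150,160,100,100),c(I["side"],220,80,100,100)])[:,:,::-1])
E
```

```text
1 [array([ 0.4396, -0.092 ,  2.8905]), np.float64(0.0651)]
2 [array([ 0.453 , -0.2102,  3.1012]), np.float64(0.0609)]
3 [array([ 0.5484, -0.3105,  0.0406]), np.float64(0.0632)]
4 [array([ 0.51  , -0.4467, -0.3566]), np.float64(0.0858)]
pick w 0.0233 0.0233
F lay [-2.7  0.2 -0.7]
20.525
```

```bash
ls pics
```

```text
b1_side.png
b1_top.png
b1crop.png
bar_side.png
bar_top.png
crop1.png
p0_side.png
p0_top.png
p1_side.png
p1_top.png
p1c.png
side0.png
top0.png
```

View pics/p1c.png

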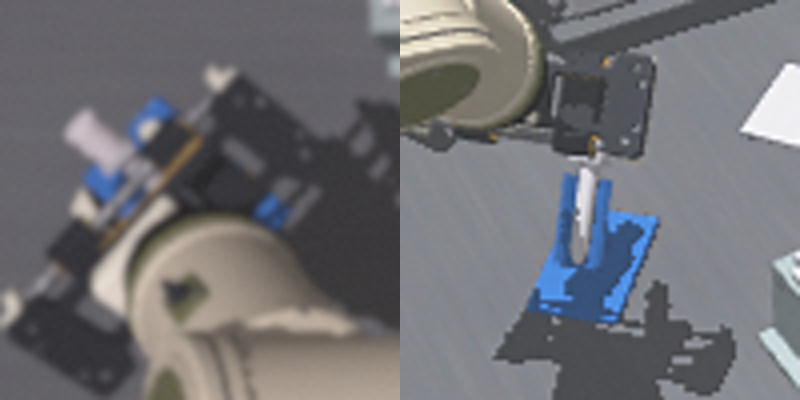

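Pin lies in the V, grip free, gripper clear. Now regrasp along the axis; check how it hangs over hole 0 before inserting.

```bash
cat >> h.py <<'E'
RG=np.c_[np.cross(-CN,-U),-CN,-U]
VIA=SEAT+.07*CE;VIA[2]=.33
def regrasp():
    move_to(VIA,down(np.arctan2(RG[1,0],RG[0,0])));I=shots("seat")
    set_gripper(.05);move_to(SEAT+.043*U,RG);movel(SEAT-.012*U,speed=.1);set_gripper(.01)
    w=current_grip_width();print("regrasp w",round(w,4));return I,w
def carry(k):
    p=np.array(current_ee_pos());movel(p+[0,0,.1],speed=.2)
    H=FIX+FX*(-.0675+.045*k);move_to([H[0],H[1],.26],down(FY+np.pi));print("w",round(current_grip_width(),4),"t",current_clock());return H
E
python3 - <<'E'
from h import *
print(inverse_kinematics(VIA,down(np.arctan2(RG[1,0],RG[0,0]))),inverse_kinematics(SEAT-.012*U+[0,0,.1],RG), proj("top",[SEAT]),proj("side",[SEAT]))
I,w=regrasp()
if w>.02:
    H=carry(0);movel([H[0],H[1],.205],speed=.15);J=shots("hang")
    print(proj("top",H+[0,0,.012]),proj("side",H+[0,0,.012]),[proj(c,[H[0],H[1],.205+.012-.103]) for c in CI])
    c=lambda im,x,y:cv2.resize(im[y:y+75,x:x+100],(400,300),interpolation=cv2.INTER_CUBIC)
    cv2.imwrite("pics/hang.png",np.vstack([np.hstack([c(I["top"],140,165),c(I["side"],220,80)]),np.hstack([c(J["top"],210,115),c(J["side"],280,100)])])[:,:,::-1])
E
```

```text
[ 3.08490211e+01  2.13882550e+01  5.75548342e+01 -2.54444375e-14
  1.01056911e+02  7.16490211e+01] [ 34.74911892  59.59399229  27.91538823 -14.61551705 135.62815118
  69.11377257] [[172.5541207  192.77540399]] [[268.52818229 113.78639922]]
regrasp w 0.0235
w 0.0234 t 26.3667
[[258.79792932 153.2961638 ]] [[329.64402563 147.62603514]] [array([[257.64896835, 151.09140886]]), array([[329.7394282 , 142.41020637]])]
```

View pics/hang.png

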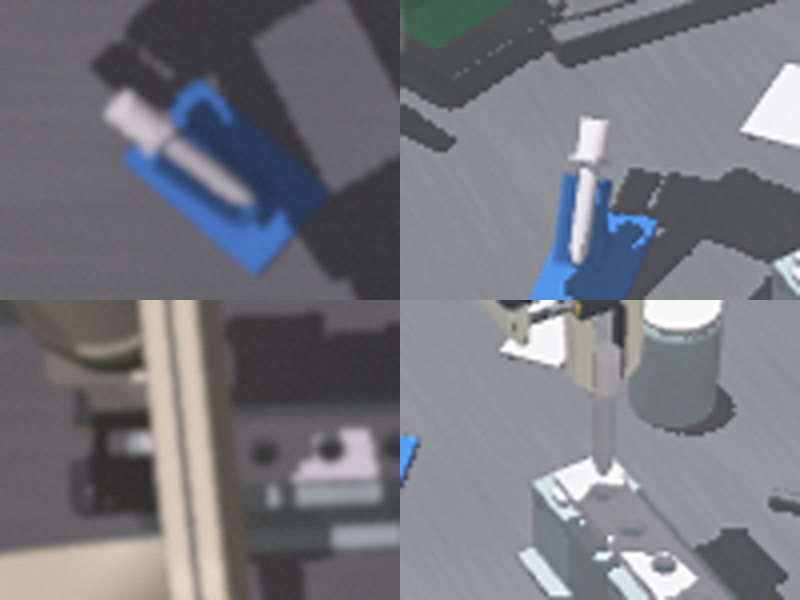

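Pin hangs vertical; its tip is at side px (330.5,143.5) against an expected (329.7,142.4), about 2 mm off. Insert with force checks.

```bash
cat >> h.py <<'E'
def insert(H):
    f0=np.array(current_wrist_force())
    for z in (.19,.175,.16,.14,.12,.105,.1005):
        movel([H[0],H[1],z],speed=.08);f=np.array(current_wrist_force())-f0
        if np.linalg.norm(f)>12: print("force at",z,f.round(1));break
    print("end z",z,"f",f.round(1),"w",round(current_grip_width(),4))
    return z<.11
def release(H):
    set_gripper(.04);pause(.2);p=np.array(current_ee_pos());movel([p[0],p[1],.2],speed=.2)
E
python3 - <<'E'
from h import *
H=FIX+FX*-.0675
if insert(H):
    release(H);move_to([.45,.25,.3],down(2.9));I=shots("in0");print(current_clock())
    for k in(2,3,4): print(k,[np.round(v,4) for v in fitpin({"top":I["top"]},PINS[k])])
    c=lambda im,x,y:cv2.resize(im[y:y+75,x:x+100],(400,300),interpolation=cv2.INTER_CUBIC)
    print(proj("side",H+[0,0,.031]))
    cv2.imwrite("pics/in0.png",np.hstack([c(I["top"],230,115),c(I["side"],300,115)])[:,:,::-1])
E
```

```text
end z 0.1005 f [-4.8  3.2  9.6] w 0.0234
31.7917
2 [array([ 0.4529, -0.2101,  3.1008]), np.float64(0.0557)]
3 [array([ 0.5486, -0.3106,  0.0393]), np.float64(0.0583)]
4 [array([ 0.51  , -0.4467, -0.3569]), np.float64(0.0717)]
[[329.72625907 143.13018613]]
```

View pics/in0.png

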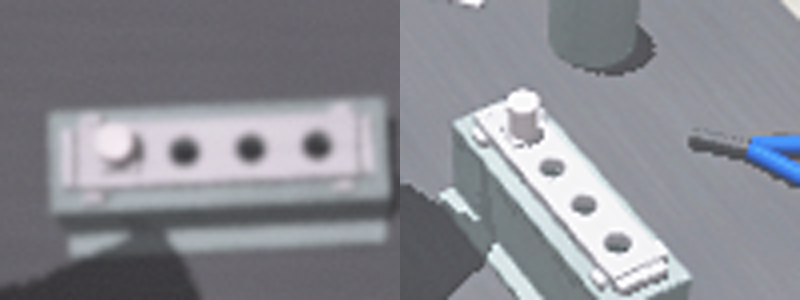

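First pin is seated flush in hole 0 and the bar hasn't moved. I'll run the rest with a fresh look and stop conditions for each.

```bash
cat > run.py <<'E'
import sys
from h import *
def one(n,hole,p0=None):
    move_to([.45,.25,.3],down(2.9));I=shots(f"n{n}")
    p,e=fitpin({"top":I["top"]},p0 or PINS[n]);print(n,p.round(4),round(e,3))
    if e>.1: return print("bad fit")
    if pick(p)<.02: return print("no grip")
    lay();I,w=regrasp()
    if not .022<w<.025: return print("bad regrasp")
    H=carry(hole)+[-.001,.0007,0];movel([H[0],H[1],.205],speed=.15)
    if not insert(H): return print("stuck")
    release(H);return True
if __name__=="__main__":
    ok=True
    for n,h in((2,1),(3,2),(4,3)):
        ok=one(n,h)
        if not ok: break
    if ok:
        move_to([.45,.25,.3],down(2.9));I=shots("end")
        c=lambda im,x,y:cv2.resize(im[y:y+75,x:x+100],(400,300),interpolation=cv2.INTER_CUBIC)
        cv2.imwrite("pics/endc.png",np.hstack([c(I["top"],230,115),c(I["side"],300,115)])[:,:,::-1])
    print(current_clock())
E
python3 run.py
```

```text
2 [ 0.4531 -0.2101  3.0993] 0.056
pick w 0.0235 0.0233
F lay [-2.8 -1.4 -2. ]
regrasp w 0.0233
w 0.0235 t 47.4667
end z 0.1005 f [-1.5  3.5  4.7] w 0.0236
3 [ 0.548  -0.3105  0.0427] 0.058
pick w 0.0234 0.0235
F lay [-3.1  0.2 -0.2]
regrasp w 0.0236
w 0.0239 t 68.6083
end z 0.1005 f [-0.9  1.5  4.7] w 0.0234
4 [ 0.51   -0.4468 -0.3568] 0.074
pick w 0.0232 0.0232
F lay [-4.3  0.2 -1.7]
regrasp w 0.0236
w 0.0234 t 90.8667
end z 0.1005 f [-3.8  2.7  6.2] w 0.0235
96.5083
```

View pics/endc.png

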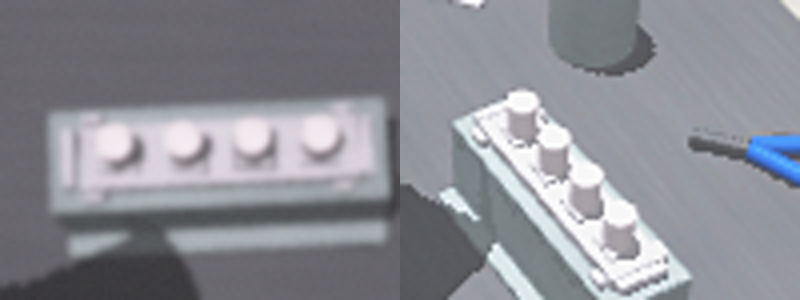

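View pics/end_side.png

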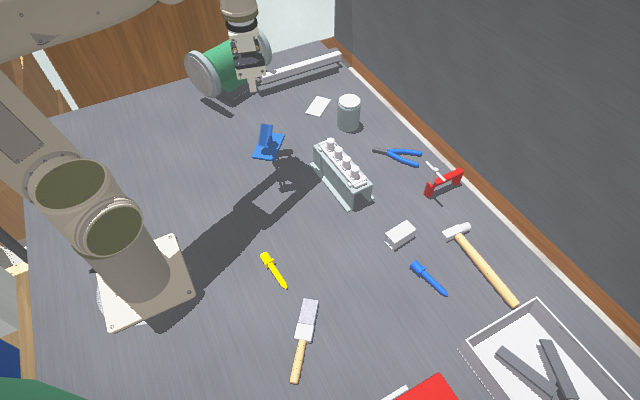

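Run:
```python
from h import *
H=[FIX+FX*s for s in(-.0675,-.0225,.0225,.0675)]
print(proj("side",[h+[0,0,.046] for h in H]).round(1).tolist(),proj("side",[h+[0,0,.056] for h in H]).round(1).tolist())
g=cv2.cvtColor(cv2.imread("pics/end_side.png"),cv2.COLOR_BGR2GRAY)
a=cv2.imread("pics/end_side.png")[125:185,310:380];a=cv2.resize(a,(700,600),interpolation=cv2.INTER_NEAREST)
t=np.linspace(0,2*np.pi,40)
for h in H:
    for z,r in((.046,.012),(.016,.012)):
        q=proj("side",[h+[r*np.cos(x),r*np.sin(x),z] for x in t]);cv2.polylines(a,[np.round((q-[310,125]+.5)*10).astype(np.int32)],True,(0,0,255),1)
cv2.imwrite("pics/ov.png",a)
```

```text
[[329.8, 139.5], [337.6, 148.4], [345.8, 157.7], [354.3, 167.4]] [[329.8, 137.0], [337.7, 146.0], [345.9, 155.3], [354.5, 165.0]]
```

View pics/ov.png

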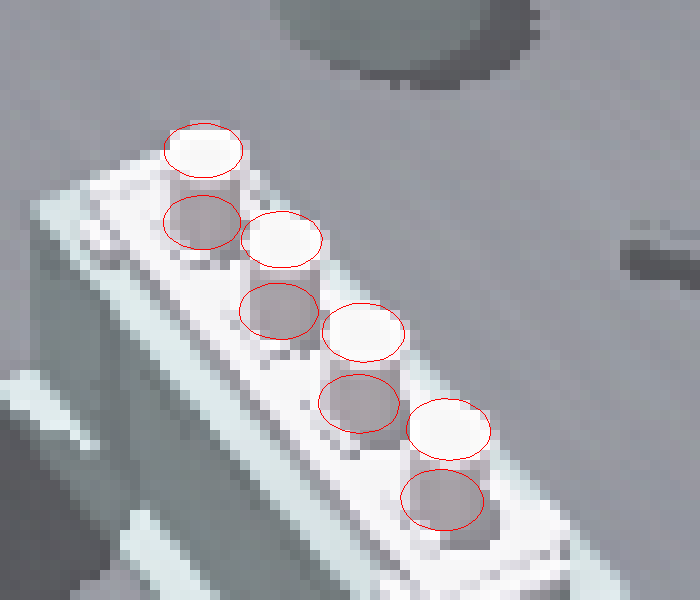

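The tops match the seated height of 126 mm to within about 1 px, and all four pins are upright. Handing in.

```bash
python3 -c "
from station import *
pause(.5);hand_in();print(current_clock())"
```

```text
the job is handed in; nothing more can be done
the job is handed in; nothing more can be done
```

The bar is in the nest and all four lock pins are in its four holes. Each pin was laid in the V-cradle grip end up, let go, taken again along its axis and pushed in tip first. I handed in at about 97 s of the 210 s allowed; `hand_in()` gives no verdict.

- **Bar:** after placing it, the top camera put its hole centres within 0.2 mm and 0.1° of the fixture's. The side camera put the middle about 1 mm and 0.7° off. It misjudged the spacing of two holes (36.6 and 52.6 mm instead of 45), so I relied on the top view.
- **Pins:** in the last side picture the grip tops lie within about 1 px (a few mm) of where seated pins should be, and all four look upright. I did not measure their height or tilt more closely than that.
- **Forces:** the force changes I read while pushing the pins in stayed at or below about 11 N.
- **Other objects:** the tube offcut shows no visible movement and the blue and yellow look-alikes were not used. I saw no sign that a pin or the bar had been knocked aside.

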